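Squeeze a packed mould in the bolted bench press

ROBOT

A 6-joint arm with a two-finger parallel gripper is mounted at the origin on the work surface. World frame = base frame: x ahead of the robot, y to its left, z up, the work surface at z = 0. Lengths are in m, angles in degrees, forces in N, time in s.
With the tool pointing down it reaches from about 0.425 to 0.95 m from the base axis. Payload 14.7 kg.
Tool frame: the origin (TCP) lies between the finger pads; the fingertips stand manip.tips_ahead ahead of it and the grasp point (between the pads) lies 11 mm behind it (manip.tips_ahead is the distance from the TCP to the fingertips, in m); z points along the fingers, y is the line along which they close (so a half turn about z gives the same grasp; the last joint's range is limited). The gripper opens to 85 mm and grips with 20 to 120 N. Pads are 22 mm wide; open, the fingers measure 114 mm over their backs; the gripper's body (76 mm by 85 mm) begins 54 mm behind the grasp point. The pads swing forward as they close: fully open they stand 13 mm farther back than shut.
Start: joints at [61.73, 27.513, 91.461, -0, 61.026, -2.67], TCP at [0.281, 0.586, 0.239] pointing down, gripper open.
Joint ranges: [-157.49, 157.49], [-46.99, 117.5], [13.45, 153.17], [-89.5, 269.5], [5.16, 153.95], [-167.48, 167.48]. Speed limits (degrees/s): [108.29, 108.29, 136.94, 172.46, 172.46, 172.46].

INTERFACE

Orientations are given as a 3x3 rotation matrix whose columns are the frame's x, y, z axes.
In Python, from station import manip, cams, models gives the robot as it stands. The module is installed in compiled form; this text tells all that it offers.
- The arm moves only by the tool drive_tool, never from a script. Its argument "increments" is a list of rows, each a list of 7 numbers: the opening, from 0 (shut) to 1 (fully open), then the shift along the tool's x, y, z in mm, then the turn, a rotation vector about the tool's x, y, z in rad. In form: [[jaw, dx, dy, dz, ax, ay, az], ...]. A call has 1 to 5 rows; each row is the pose to reach, as a shift and turn from the pose commanded when the call began, along the tool's axes at that moment; what a row does not reach only later rows make up. A row lasts 1/10 s, in which the tool goes at most 50 mm and 8.59 degrees, less where a joint would pass 70% of its speed; a pose out of reach is approached as far as the arm can. A call with a gripper value outside its range is refused whole. The fingers move at their own pace and stop on an object; "newtons" is the grip in N (left out, the last holds). Time passes only in rows, so rows that repeat a pose let the fingers close. It gives the time, the measured TCP pose, the force, the opening and the grip force at its end, in the units of the state.
- manip.state(): the state, without advancing time (a new reading comes with each control period).
- cams.get_image(name): name is "scene" or "top" or "wrist"; returns the picture (480x640x3 uint8, red, green, blue); there is no depth.
- cams.camera_model(name): a dict with "K" (3x3 intrinsics, pixels), "world_to_cam" (4x4, takes a point from world to camera coordinates); the wrist camera has in their place "T_tool_cam" (4x4, takes a point from camera to tool coordinates, whose origin is the TCP and whose axes are the flange's). Camera axes: x right, y down, z forward; pixel columns grow to the right and rows downward; lengths in m; the calibration is good to about 2 mm. A picture is of the moment at which its call begins: read the wrist's pose just before it. camera_model takes no time and is no camera call.
- manip.hand_in(): hands the job in; it is judged then, once.
Trained networks look in the newest picture that a camera, given by its name, has taken for a name from the list of things; names that differ only in an ending like _2 or _b are one class to them, and where a whole thing is asked for, a point or a joint stands for the part that bears it (a point fixed in the world has none). Each returns a list of dicts, best first, with "p" (0 to 1); they miss things now and then, are a little off and sometimes report something else, mostly with a low value. They report only what shows in the picture. A call takes as long as a camera call. They do not tell look-alikes from the thing itself.
- models.search_frame(camera, query): "position" ([row, column] in pixels, amid what is visible of it).
- models.masks_of(camera, query): "pixels" (480x640 bool, what is visible of it) and "position" ([row, column] in pixels, amid what is visible of it).
- models.spot_point(camera, query): "position" ([row, column] in pixels: a listed point, or the origin of a listed thing).
The state is a dict: "t": time; "joint_positions": joint angles; "joint_vel": joint speeds; "joint_torque": joint torques, N m; "eef_pos": TCP position; "eef_rot": TCP orientation; "contact_force": force on the tool from outside, world axes, zero at the start; "torque": the same for the moment, N m; "grip_width": finger opening in m; "finger_force": force on a finger pad.
Only numpy, scipy, OpenCV 4.12 (cv2) and the standard library are available. Lean on these libraries where they do the work, as an engineer would, in place of code of your own. Each camera call takes 0.05 s, during which the arm holds its last target. There are 200 camera calls.

TASK

Squeeze the packed rubber mould in the bench press. While the lever is still bolted up, lay the mould lengthwise and flat on the platen under the ram, centred and up to the back stop, and let go of it; then draw the lock bolt fully back by its knob and bring the lever all the way down so that the ram's foot rests on the mould. Leave it clamped like that, and leave the rest of the bench as it is.

Things in the scene. Friction and masses are not known exactly. Their poses are not given: they have to be found in the camera images.
- press: Olive cast C-frame bench lever press, screwed down, turned sideways. Origin: on the bench under the ram's axis; x runs along the throat to the column (the throat opens to -x, roughly the robot's right), z up. Base plate x -86 to +120, y -55 to +55, 22 mm high; column x +65 to +105, 50 mm wide; head's top 208 mm high, staples over the bolt to 227 mm (x -17 to +8, y -28 to -5).
- platen (a point): Centre of the top of the platen, a bright steel block 100 mm long (x), 48 mm wide (y), top 42 mm above the bench, right under the ram; axes as the press. A mould laid centred has its origin on this point, 2 mm short of the back stop; pushed against the stop it lies 2 mm farther to +x.
- back_stop (a point): Foot of the back stop's face on the platen: a dark bar across the platen's rear end, 50 mm to +x of its centre, 10 mm higher than the platen.
- head_front (a point): Middle of the lower front edge of the overhanging head: 24 mm to -x of the ram axis, 125 mm above the bench. The head is 60 mm wide and 83 mm high. An upright gripper has no room over the mould below it: hold the mould about 30 mm from its middle towards its outer end, the tool tilted about 45 degrees, leaning back to -x.
- ram_foot (a point): Centre of the underside of the ram's square steel foot, 44 by 44 by 10 mm. With the lever up it is 56 mm above the platen, that is 26 mm above a mould lying there; it descends 20 mm per radian of lever.
- lever_shaft (a point): The lever's hinge, on the press's -y side (away from the robot): 95 mm from the ram axis, 155 mm above the bench; axes as the press, the hinge axis is y. A shaft bearing of 21 mm radius joins it to the head.
- lever_grip (a point): Centre of the black cylindrical cross grip (34 mm thick, 40 mm long along y, flat ends) on the end of the steel lever (14 mm square), 140 mm from the shaft. Up, the lever leans 10 degrees back from vertical (to the press's +x); coming down, the grip swings 77 degrees towards the press's -x and then downwards. Fingers closed on its two flat ends let it turn between them.
- press_lever (a joint): Lever angle, rad: 0 bolted up, growing as the handle comes down; hard stop at 1.34, where the foot bears on a 30 mm mould (first touch at about 1.30). It stays where it is left and takes 3 to 5 N at the grip. While the bolt is in, it gives no more than 0.05 rad, however pulled within 20 N, and springs back.
- bolt_knob (a point): Middle of the head of the steel knob on the lock bolt, 248 mm above the bench, 4 mm to -x of the ram axis: head 22 mm across, 18 mm high, on a neck 16 mm across. The bolt is a steel bar 12 mm square, 132 mm long, lying along the press's y on the head, its top 221 mm above the bench; its end reaches in front of the lever.
- press_bolt (a joint): Bolt position, m: 0 fully in (lever locked), 0.036 fully drawn, against its stop; it grows to the press's +y, away from the lever. It may start up to 5 mm drawn, still locking. The lever is free from about 0.025. It slides with about 2 N and stays where it is left.
- mould: Packed rubber mould in a flat aluminium frame, 96 mm long (x), 54 mm wide (y), 30 mm thick, about 0.3 kg, with a dark rubber seam and a dark rubber field on top; both ends alike. Origin: centre of its underside. Lies flat on the bench to the right (-y) of the press, nearer to the robot or farther, its length within 25 degrees of world y.
- bench_block: Square steel bench block in a rubber shoe, 70 by 70 by 22 mm, origin under its centre; lies beside the mould, nearer or farther. Leave it alone.
- hammer: Hammer, 230 mm, lying on the left of the bench. Leave it alone.
- jar: Glass jar with steel cap, 66 mm across, 85 mm high, behind the press. Leave it alone.
- brush: Wooden brush, 190 mm, lying behind on the left. Leave it alone.
- calliper: Steel calliper, 200 mm, lying on the right. Leave it alone.
- mandrel: Upright steel ring mandrel on a round foot (80 mm across), 205 mm high, behind the press. Leave it alone.
- pot: Open brass pot, 72 mm across, 70 mm high, at the right rear. Leave it alone.
There are look-alikes about, which are no part of the job. Leave any orange or yellow look-alike of the mould alone.

How it is judged:
By the outcome, as a careful person would: the job done as asked, in the order asked, and still so for the second after the job is handed in, with the robot touching nothing.
It also fails if it takes over 72 s, if anything falls off the work surface, if the arm or the gripper's body presses on something with over 40 N, if the wrist force passes 120 N, or if a joint passes its speed limit or range.

## Working session

There is one attempt and no reset: what is moved stays moved. The work goes in short steps, Python scripts to look and compute and a tool call to move; the robot and the scene stay as the last step left them, time stands still between calls to the robot, and variables do not carry over. Pictures are saved under pics/ and viewed, at most 10 in all, crops included, and the job is handed in when it is done.

Besides the shell and the picture viewer there is one more tool, called after ">>>" by a JSON object that holds its "method" and its "body", one argument or row to a line. drive_tool: Moves the arm, as the interface text tells. Its arguments: {"type":"object","properties":{"increments":{"type":"array","items":{"type":"array","items":{"type":"number"}}},"newtons":{"type":"number"}},"required":["increments"]}

```bash
mkdir -p pics; cat > h.py <<'E'
import numpy as np, cv2
from station import manip, cams, models
def ray(cam,rc,st=None):
    m=cams.camera_model(cam);K=np.array(m["K"])
    d=np.linalg.inv(K)@[rc[1],rc[0],1.]
    if "world_to_cam" in m:
        T=np.linalg.inv(np.array(m["world_to_cam"]))
    else:
        T=np.eye(4);T[:3,:3]=st["eef_rot"];T[:3,3]=st["eef_pos"];T=T@np.array(m["T_tool_cam"])
    return T[:3,3],T[:3,:3]@d
def onz(cam,rc,z,st=None):
    o,d=ray(cam,rc,st);return o+d*(z-o[2])/d[2]
def proj(cam,p,st=None):
    m=cams.camera_model(cam);K=np.array(m["K"])
    if "world_to_cam" in m: W=np.array(m["world_to_cam"])
    else:
        T=np.eye(4);T[:3,:3]=st["eef_rot"];T[:3,3]=st["eef_pos"];W=np.linalg.inv(T@np.array(m["T_tool_cam"]))
    c=W[:3,:3]@np.array(p)+W[:3,3];u=K@c;return [u[1]/u[2],u[0]/u[2]]
def save(cam,name):
    im=cams.get_image(cam);cv2.imwrite(f"pics/{name}.png",im[:,:,::-1]);return im
E
python3 - <<'E'
from h import *
np.set_printoptions(precision=3,suppress=True)
zs=dict(platen=.042,back_stop=.042,head_front=.125,ram_foot=.098,lever_shaft=.155,bolt_knob=.248,mould=0,bench_block=0,press=0,lever_grip=.293)
print(manip.tips_ahead)
for c in("top","scene"):
    save(c,c+"0")
    for q,z in zs.items():
        for r in models.spot_point(c,q)[:3]:
            print(c,q,round(r["p"],2),np.round(r["position"],1),onz(c,r["position"],z))
s=manip.state();print(s["t"],s["eef_rot"],s["joint_positions"],s["grip_width"])
E
```

```text
0.008
top platen 0.7 [259.4 287.2] [0.531 0.131 0.042]
top back_stop 0.72 [252.7 278.2] [0.553 0.161 0.042]
top head_front 0.65 [261.  292.9] [0.523 0.108 0.125]
top lever_shaft 0.72 [228.2 295.3] [0.626 0.101 0.155]
top bolt_knob 0.67 [198.3 404.1] [ 0.714 -0.23   0.248]
top bolt_knob 0.51 [256.5 282.6] [0.532 0.134 0.248]
top mould 0.95 [284.  419.7] [ 0.455 -0.321  0.   ]
top mould 0.93 [291.7 380. ] [ 0.427 -0.186  0.   ]
top mould 0.59 [326.6 420. ] [ 0.31  -0.323  0.   ]
top bench_block 0.88 [233.5 413.3] [ 0.627 -0.298  0.   ]
top bench_block 0.42 [285.2 419.3] [ 0.451 -0.32   0.   ]
top bench_block 0.21 [201.2 404.2] [ 0.738 -0.266  0.   ]
top press 0.88 [256.7 286.1] [0.541 0.137 0.   ]
top lever_grip 0.46 [219.3 288.2] [0.64  0.117 0.293]
scene platen 0.87 [273.8 365.1] [0.541 0.126 0.042]
scene back_stop 0.67 [285.5 381.8] [0.562 0.184 0.042]
scene back_stop 0.59 [217.1 240.6] [ 0.479 -0.307  0.042]
scene back_stop 0.31 [245.6 360.5] [0.447 0.081 0.042]
scene head_front 0.88 [248.9 365.1] [0.515 0.111 0.125]
scene ram_foot 0.4 [265.8 370. ] [0.547 0.139 0.098]
scene lever_shaft 0.86 [273.9 351.3] [0.631 0.108 0.155]
scene bolt_knob 0.6 [228.5 378. ] [0.529 0.142 0.248]
scene mould 0.95 [222.6 284.5] [ 0.418 -0.185  0.   ]
scene mould 0.94 [217.5 240.6] [ 0.45  -0.326  0.   ]
scene mould 0.62 [182.4 257.8] [ 0.288 -0.339  0.   ]
scene bench_block 0.64 [261.5 223.3] [ 0.628 -0.299  0.   ]
scene press 0.89 [277.7 366. ] [0.525 0.127 0.   ]
1.1 [[-0.902  0.432  0.   ]
 [ 0.432  0.902  0.   ]
 [-0.     0.    -1.   ]] [61.731 27.513 91.46  -0.001 61.027 -2.67 ] 0.0854839635633953
```

```bash
python3 -c "
import cv2,numpy as np
" ; ls pics
```

```text
scene0.png
top0.png
```

View pics/top0.png

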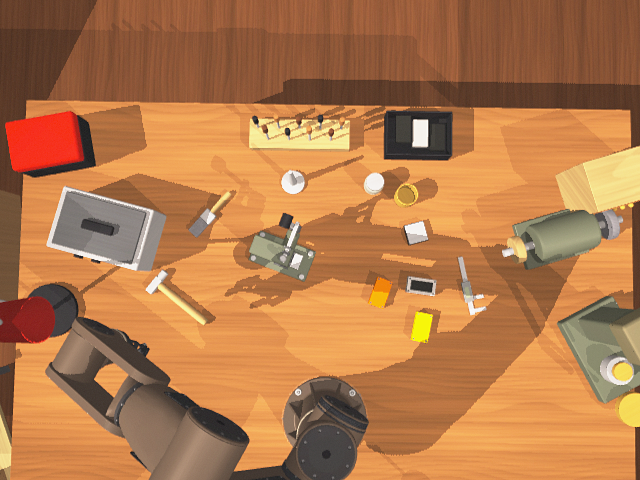

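View pics/scene0.png

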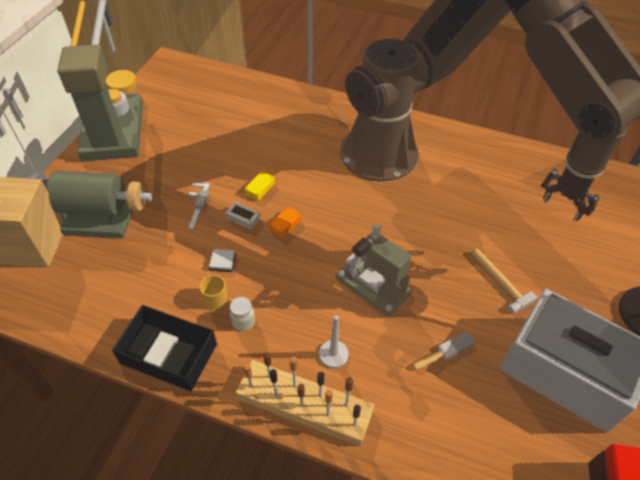

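The scene shows the mould candidates: aluminium frame with dark field at top (286,421) / scene (216,242). The orange block is at top (292,380) / scene (221,285), and the yellow one at top (326,422) / scene (186,260). I choose the aluminium one. The other metallic object, top (233,414), is the bench block. The press is at top (256,285), with its throat to the right and the lever up on the far side.

```bash
cat >> h.py <<'E'
from scipy.spatial.transform import Rotation as Rn
def tool(yaw,tilt):  # yaw (deg, world) of tool x when upright; tilt about tool y (z leans toward x)
    a=np.radians(yaw);x=np.array([np.cos(a),np.sin(a),0]);z=np.array([0,0,-1.])
    return np.c_[x,np.cross(z,x),z]@Rn.from_euler('y',tilt,degrees=True).as_matrix()
def plan(p0,R0,wps,jaw=1,step=45,dang=8):
    """wps: list of (p,R); prints calls of <=5 rows"""
    rows=[];p,R=np.array(p0),np.array(R0)
    for q,S in wps:
        q=np.array(q);rv=Rn.from_matrix(R.T@S).as_rotvec()
        n=max(1,int(np.ceil(max(np.linalg.norm(q-p)*1000/step,np.degrees(np.linalg.norm(rv))/dang))))
        for i in range(1,n+1): rows.append((p+(q-p)*i/n,R@Rn.from_rotvec(rv*i/n).as_matrix()))
        p,R=q,S
    pb,Rb=np.array(p0),np.array(R0)
    for k in range(0,len(rows),5):
        out=[[jaw]+[round(float(v),1) for v in Rb.T@(a-pb)*1000]+[round(float(v),3) for v in Rn.from_matrix(Rb.T@B).as_rotvec()] for a,B in rows[k:k+5]]
        print(out)
        o=out[-1];pb=pb+Rb@np.array(o[1:4])/1000;Rb=Rb@Rn.from_rotvec(o[4:]).as_matrix()
    print("end",np.round(pb,4))
E
python3 - <<'E'
from h import *
np.set_printoptions(precision=3,suppress=True)
m=cams.camera_model("wrist");print(m)
s=manip.state()
v=[([.36,.50,.40],tool(155-30,0)),([.48,.12,.46],tool(75,0)),]
plan(s["eef_pos"],s["eef_rot"],v)
E
```

```text
{'K': array([[342.117,   0.   , 317.799],
       [  0.   , 342.117, 242.498],
       [  0.   ,   0.   ,   1.   ]]), 'T_tool_cam': array([[-0.001, -0.954, -0.301,  0.078],
       [ 1.   , -0.001, -0.   ,  0.   ],
       [-0.   , -0.301,  0.954, -0.134],
       [ 0.   ,  0.   ,  0.   ,  1.   ]])}
[[1, -21.7, -8.7, -32.1, 0.0, 0.0, 0.103], [1, -43.5, -17.4, -64.3, 0.0, 0.0, 0.205], [1, -65.2, -26.1, -96.4, 0.0, 0.0, 0.308], [1, -86.9, -34.8, -128.5, 0.0, 0.0, 0.411], [1, -108.6, -43.5, -160.7, 0.0, 0.0, 0.513]]
[[1, -42.3, -13.3, -6.7, 0.0, 0.0, 0.097], [1, -84.5, -26.6, -13.3, 0.0, 0.0, 0.194], [1, -126.7, -39.9, -20.0, 0.0, 0.0, 0.291], [1, -169.0, -53.2, -26.7, 0.0, 0.0, 0.388], [1, -211.2, -66.5, -33.3, 0.0, 0.0, 0.485]]
[[1, -43.6, 7.9, -6.7, 0.0, -0.0, 0.097], [1, -87.1, 15.8, -13.4, 0.0, -0.0, 0.194], [1, -130.7, 23.7, -20.0, 0.0, -0.0, 0.291], [1, -174.3, 31.7, -26.7, 0.0, -0.0, 0.388]]
end [0.48 0.12 0.46]
```

>>> {"method": "drive_tool", "body": {
  "increments": [
    [1,-22,-9,-32,0,0,0.1],
    [1,-44,-18,-64,0,0,0.2],
    [1,-66,-27,-96,0,0,0.3],
    [1,-88,-36,-128,0,0,0.4],
    [1,-108,-44,-160,0,0,0.51]
  ]
}}

```text
t: 1.6
eef_pos: [0.3598, 0.4989, 0.4007]
eef_rot: [[-0.573, 0.82, 0.0], [0.82, 0.573, 0.0], [-0.0, 0.0, -1.0]]
contact_force: [0.4, 1.3, -0.8]
grip_width: 0.0855
finger_force: 0.0
```

>>> {"method": "drive_tool", "body": {
  "increments": [
    [1,-42,-13,-7,0,0,0.1],
    [1,-84,-26,-13,0,0,0.2],
    [1,-126,-40,-20,0,0,0.3],
    [1,-169,-53,-27,0,0,0.39],
    [1,-211,-66,-33,0,0,0.49]
  ]
}}

```text
t: 2.1
eef_pos: [0.427, 0.2876, 0.4328]
eef_rot: [[-0.12, 0.993, 0.001], [0.993, 0.12, 0.0], [0.0, 0.001, -1.0]]
contact_force: [1.9, -0.4, -0.4]
grip_width: 0.0852
finger_force: 0.0
```

>>> {"method": "drive_tool", "body": {
  "increments": [
    [1,-44,8,-7,0,0,0.1],
    [1,-87,16,-13,0,0,0.2],
    [1,-130,24,-20,0,0,0.3],
    [1,-174,32,-27,0,0,0.39],
    [1,-174,32,-27,0,0,0.39]
  ]
}}

```text
t: 2.6
eef_pos: [0.4815, 0.1163, 0.4602]
eef_rot: [[0.27, 0.963, 0.002], [0.963, -0.27, -0.001], [-0.001, 0.002, -1.0]]
contact_force: [0.1, 0.6, 0.5]
grip_width: 0.0854
finger_force: 0.0
```

```bash
python3 - <<'E'
from h import *
np.set_printoptions(precision=3,suppress=True)
zs=dict(platen=.042,back_stop=.042,head_front=.125,ram_foot=.098,lever_shaft=.155,bolt_knob=.248,press=0,lever_grip=.293,mould=0)
s=manip.state();print(s["t"],s["eef_pos"],s["eef_rot"],s["joint_positions"])
save("wrist","w1")
for q,z in zs.items():
        for r in models.spot_point("wrist",q)[:3]:
            print(q,round(r["p"],2),np.round(r["position"],1),onz("wrist",r["position"],z,s))
E
```

```text
2.6 [0.482 0.116 0.46 ] [[ 0.27   0.963  0.002]
 [ 0.963 -0.27  -0.001]
 [-0.001  0.002 -1.   ]] [10.139  5.428 91.754 -0.09  82.722 25.841]
platen 0.74 [185.3 353.6] [0.536 0.1   0.042]
head_front 0.84 [184.  356.5] [0.535 0.114 0.125]
head_front 0.61 [387.6 361.1] [ 0.462 -0.215  0.125]
lever_shaft 0.8 [174.  433.5] [0.63  0.105 0.155]
bolt_knob 0.9 [180.5 361.6] [0.532 0.136 0.248]
press 0.82 [156.5 349.1] [0.544 0.142 0.   ]
lever_grip 0.78 [169.7 490.2] [0.638 0.122 0.293]
mould 0.84 [333.6 330.9] [ 0.425 -0.18   0.   ]
mould 0.73 [387.7 358.3] [ 0.446 -0.321  0.   ]
mould 0.61 [402.4 295.1] [ 0.307 -0.322  0.   ]
```

View pics/w1.png

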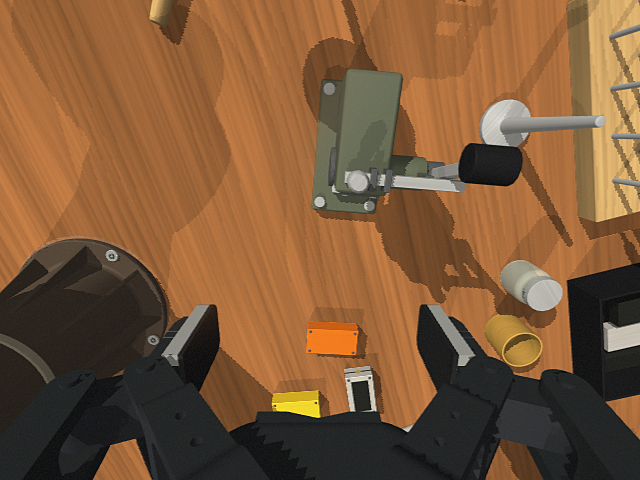

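The wrist view shows the press: knob (180,357), lever grip (165,490), base corners near (210,314), (213,376) and (80,322). The aluminium mould is at (390,360), orange at (338,332) and yellow at (404,297).

```bash
python3 - <<'E'
from h import *
from scipy.optimize import least_squares
np.set_printoptions(precision=4,suppress=True)
s=manip.state()
m=models.masks_of("wrist","press")[0]["pixels"]
ys,xs=np.where(m);print(ys.min(),ys.max(),xs.min(),xs.max())
obs=[((-86,55,22),(210,314)),((-86,-55,22),(213,376)),((120,55,22),(81,322)),((0,-95,155),(174,433.5)),((24.3,-95,293),(168,490)),
((-24,30,208),(192,337)),((-24,-30,208),(196,388))]
def P(v,q):
    a=v[2];q=np.array(q)/1000;c,n=np.cos(a),np.sin(a)
    return [v[0]+c*q[0]-n*q[1],v[1]+n*q[0]+c*q[1],q[2]]
f=lambda v:np.ravel([np.subtract(proj("wrist",P(v,q),s),o) for q,o in obs[:5]])
r=least_squares(f,[.54,.13,1.3],loss="soft_l1");print(r.x,np.degrees(r.x[2]));print(f(r.x).reshape(-1,2))
v=[([.50,-.24,.34],tool(85,0)),([.455,-.29,.25],tool(85,0))]
plan(s["eef_pos"],s["eef_rot"],v)
im=cv2.imread("pics/w1.png")[60:230,290:540];cv2.imwrite("pics/w1c.png",cv2.resize(im,None,fx=3.2,fy=3.2,interpolation=cv2.INTER_CUBIC))
E
```

```text
69 213 312 522
[0.5377 0.1411 1.2294] 70.44186973418047
[[ 1.4188 -1.7521]
 [ 3.1823  0.4443]
 [-2.0242 -0.2101]
 [ 2.2112  0.0787]
 [-1.7121  0.3112]]
[[1, -38.2, 12.7, 13.2, -0.0, -0.0, -0.02], [1, -76.3, 25.3, 26.5, -0.0, -0.0, -0.039], [1, -114.5, 38.0, 39.7, -0.0, -0.0, -0.059], [1, -152.7, 50.6, 53.0, -0.0, -0.0, -0.079], [1, -190.9, 63.3, 66.2, -0.0, -0.0, -0.098]]
[[1, -39.2, 8.8, 13.3, -0.0, -0.0, -0.02], [1, -78.4, 17.7, 26.5, -0.0, -0.0, -0.04], [1, -117.7, 26.6, 39.8, -0.0, -0.0, -0.06], [1, -156.9, 35.4, 53.0, -0.0, -0.0, -0.079], [1, -175.8, 23.4, 83.0, -0.0, -0.0, -0.079]]
[[1, -17.9, -13.5, 30.0, -0.0, -0.0, -0.0], [1, -35.8, -27.0, 60.0, -0.0, -0.0, -0.0]]
end [ 0.455 -0.29   0.25 ]
```

View pics/w1c.png

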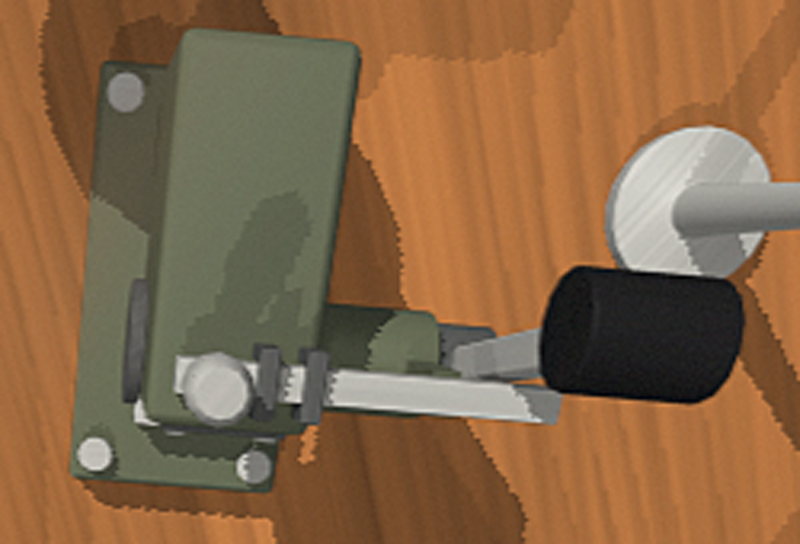

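```bash
python3 - <<'E'
from h import *
from scipy.optimize import least_squares
np.set_printoptions(precision=4,suppress=True)
s=manip.state()
def P(v,q):
    a=v[2];q=np.array(q)/1000;c,n=np.cos(a),np.sin(a)
    return [v[0]+c*q[0]-n*q[1],v[1]+n*q[0]+c*q[1],q[2]]
def obs(v):
    X,k=v[3]*1000,v[4]*1000
    return [((-86,55,22),(209.4,312.5)),((-86,-55,22),(213.4,374.4)),((120,55,22),(79.4,322.2)),((24.3,-95,293),(164.7,490.3)),
 ((X,30,208),(69.4,347.5)),((X,-30,208),(73.1,402.5)),((-24,30,208),(190.6,336)),((-4,k,257),(181.2,359.4))]
f=lambda v:np.ravel([np.subtract(proj("wrist",P(v,q),s),o) for q,o in obs(v)])
r=least_squares(f,[.54,.13,1.3,.1,0.0],loss="soft_l1");print(r.x,np.degrees(r.x[2]));print(f(r.x).reshape(-1,2))
E
```

```text
[0.5381 0.1436 1.2238 0.1022 0.0105] 70.11722483796657
[[ 0.264  -0.7414]
 [ 1.3777  1.6123]
 [-2.5586 -0.2184]
 [-1.0007  0.0621]
 [-0.6688 -0.4676]
 [ 0.867   2.9338]
 [ 1.4931 -0.8566]
 [ 0.1556 -0.0126]]
```

>>> {"method": "drive_tool", "body": {
  "increments": [
    [1,-38,13,13,0,0,-0.02],
    [1,-76,25,26,0,0,-0.04],
    [1,-114,38,40,0,0,-0.06],
    [1,-152,51,53,0,0,-0.08],
    [1,-191,63,66,0,0,-0.1]
  ]
}}

```text
t: 3.65
eef_pos: [0.4906, -0.0815, 0.3929]
eef_rot: [[0.164, 0.987, 0.0], [0.987, -0.164, -0.0], [0.0, 0.0, -1.0]]
contact_force: [1.3, 0.1, -0.6]
grip_width: 0.085
finger_force: 0.0
```

>>> {"method": "drive_tool", "body": {
  "increments": [
    [1,-40,5,20,0,0,-0.02],
    [1,-80,9,40,0,0,-0.04],
    [1,-120,9,70,0,0,-0.06],
    [1,-160,9,105,0,0,-0.08],
    [1,-210,0,140,0,0,-0.08]
  ]
}}

```text
t: 4.15
eef_pos: [0.4599, -0.2771, 0.2603]
eef_rot: [[0.084, 0.996, 0.0], [0.996, -0.084, -0.0], [-0.0, 0.0, -1.0]]
contact_force: [1.6, -1.0, 0.5]
grip_width: 0.0858
finger_force: 0.0
```

```bash
python3 - <<'E'
from h import *
np.set_printoptions(precision=4,suppress=True)
import time
s=manip.state();print(s["t"],s["eef_pos"],s["joint_vel"])
save("wrist","w2")
for r in models.masks_of("wrist","mould"):
    m=r["pixels"].astype(np.uint8)
    print(r["p"],r["position"],m.sum(),onz("wrist",r["position"],.03,s))
    c=max(cv2.findContours(m,0,1)[0],key=len)[:,0]
    pts=np.array([onz("wrist",(y,x),.03,s)[:2] for x,y in c],np.float32)*1000
    print(cv2.minAreaRect(pts))
E
```

```text
4.15 [ 0.4599 -0.2771  0.2603] [-43.2149  21.9043  12.3522  -0.0956 -34.3882 -42.071 ]
0.87 [253.3, 192.1] 4529 [ 0.3134 -0.3148  0.03  ]
((315.7113037109375, -316.7481994628906), (62.24945831298828, 100.87996673583984), 78.85124206542969)
0.74 [241.6, 314.0] 4049 [ 0.4516 -0.3129  0.03  ]
((450.08837890625, -314.4126892089844), (100.7414321899414, 53.7397575378418), 82.62429809570312)
0.59 [116.7, 274.6] 5457 [ 0.424  -0.1791  0.03  ]
((425.4466857910156, -180.2020721435547), (54.964027404785156, 96.574462890625), 71.3517837524414)
```

View pics/w2.png

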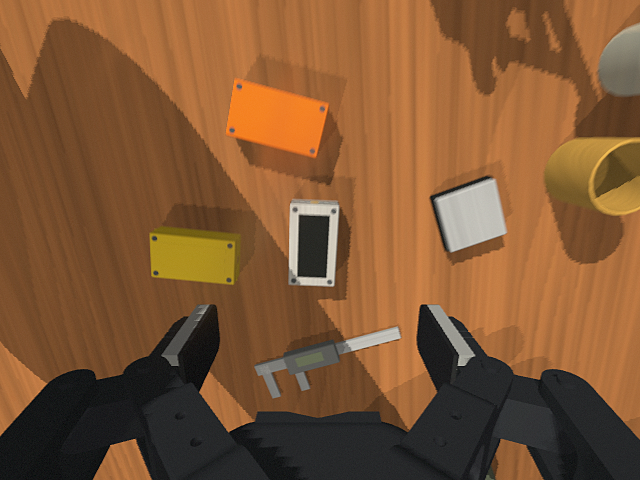

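The crop is the right thing: white/aluminium frame with a dark field at (243,314), with two coloured look-alikes at (118,277) and (256,195). Now a silhouette fit.

```bash
cat >> h.py <<'E'
def boxfit(cam,mask,v0,dims,z0,st):
    from scipy.optimize import minimize
    L,W,H=np.array(dims)/2
    def iou(v):
        c,n=np.cos(v[2]),np.sin(v[2])
        pts=np.array([proj(cam,[v[0]+c*a*L-n*b*W,v[1]+n*a*L+c*b*W,z],st)[::-1] for a in(-1,1) for b in(-1,1) for z in(z0,z0+2*H)])
        h=cv2.convexHull((pts*16).round().astype(np.int32));m=np.zeros((480,640),np.uint8)
        cv2.fillConvexPoly(m,h,1,shift=4);m=m>0
        return -(m&mask).sum()/(m|mask).sum()
    s=np.array([[0,0,0],[.01,0,0],[0,.01,0],[0,0,.12]])+v0
    r=minimize(iou,v0,method="Nelder-Mead",options=dict(initial_simplex=s,xatol=1e-4,fatol=1e-5));return r.x,-r.fun
E
python3 - <<'E'
from h import *
np.set_printoptions(precision=4,suppress=True)
s=manip.state();cams.get_image("wrist");print(s["t"],s["eef_pos"],s["joint_vel"])
r=min(models.masks_of("wrist","mould"),key=lambda r:abs(r["position"][1]-320)+abs(r["position"][0]-242))
print(r["p"],r["position"])
v,i=boxfit("wrist",r["pixels"],[.452,-.316,np.radians(84)],(.096,.054,.03),0,s);print(v,np.degrees(v[2]),i)
R=tool(np.degrees(v[2]),45);xm=np.array([np.cos(v[2]),np.sin(v[2]),0])
g=np.array([v[0],v[1],.014])-.030*xm+.011*xm*.707
pre=g-.09*R[:,2]
plan(s["eef_pos"],s["eef_rot"],[(pre,R),(g,R)]);print(pre,g)
E
```

```text
4.25 [ 0.4572 -0.2784  0.258 ] [ 3.7844 -2.8671 -2.1923  1.4826  3.8675  4.4638]
0.93 [241.6, 315.9]
[ 0.4494 -0.3169  1.455 ] 83.36517127597176 0.969731712909883
[[1, -20.9, -1.0, 30.0, -0.003, 0.131, 0.004], [1, -41.7, -1.9, 60.1, -0.005, 0.261, 0.008], [1, -62.6, -2.9, 90.1, -0.008, 0.392, 0.012], [1, -83.5, -3.9, 120.1, -0.01, 0.522, 0.016], [1, -104.4, -4.8, 150.2, -0.013, 0.653, 0.02]]
[[1, -34.8, -0.7, 11.2, -0.002, 0.131, 0.004], [1, -28.9, -0.6, 55.8, -0.002, 0.131, 0.004], [1, -23.1, -0.4, 100.4, -0.002, 0.131, 0.004]]
end [ 0.4469 -0.339   0.014 ]
[ 0.4395 -0.4022  0.0776] [ 0.4469 -0.339   0.014 ]
```

>>> {"method": "drive_tool", "body": {
  "increments": [
    [1,-21,-1,30,0,0.131,0.004],
    [1,-42,-2,60,0,0.261,0.008],
    [1,-63,-3,90,0,0.392,0.012],
    [1,-84,-4,120,0,0.522,0.016],
    [1,-104,-5,150,0,0.653,0.02]
  ]
}}

```text
t: 4.85
eef_pos: [0.4477, -0.38, 0.1125]
eef_rot: [[0.084, 0.995, 0.061], [0.788, -0.103, 0.607], [0.61, -0.003, -0.793]]
contact_force: [1.0, -1.2, 0.9]
grip_width: 0.0855
finger_force: 0.0
```

>>> {"method": "drive_tool", "body": {
  "increments": [
    [1,-35,-1,11,0,0.131,0.004],
    [1,-35,-1,11,0,0.131,0.004],
    [1,-35,-1,11,0,0.131,0.004]
  ]
}}

```text
t: 5.15
eef_pos: [0.4429, -0.3991, 0.0794]
eef_rot: [[0.084, 0.994, 0.068], [0.701, -0.107, 0.705], [0.708, -0.012, -0.706]]
contact_force: [-0.0, -0.3, 2.0]
grip_width: 0.0855
finger_force: 0.0
```

```bash
python3 - <<'E'
from h import *
np.set_printoptions(precision=4,suppress=True)
s=manip.state();save("wrist","w3");print(s["t"],s["eef_pos"],s["joint_positions"])
for r in models.masks_of("wrist","mould")[:3]:
    p=onz("wrist",r["position"],.03,s);print(r["p"],r["position"],p)
    if abs(p[0]-.45)<.03 and abs(p[1]+.31)<.04:
        v,i=boxfit("wrist",r["pixels"],[.4494,-.3169,1.455],(.096,.054,.03),0,s);print(v,np.degrees(v[2]),i)
v=[.4494,-.3169,1.455]
R=tool(np.degrees(v[2]),45);xm=np.array([np.cos(v[2]),np.sin(v[2]),0])
g=np.array([v[0],v[1],.014])-.030*xm+.011*xm*.707
plan(s["eef_pos"],s["eef_rot"],[(g,R)],step=30)
E
```

```text
5.15 [ 0.4429 -0.3991  0.0794] [-59.6935  53.7496  80.5961  24.5615  85.2552 -64.2475]
0.84 [103.1, 275.8] [ 0.4278 -0.2019  0.03  ]
0.74 [237.8, 316.0] [ 0.4475 -0.3325  0.03  ]
[ 0.4504 -0.3176  1.438 ] 82.39244579289765 0.9738457432612757
0.63 [255.8, 117.5] [ 0.3186 -0.3309  0.03  ]
[[1, -1.3, -0.6, 29.6, -0.005, -0.0, -0.001], [1, -2.6, -1.2, 59.2, -0.009, -0.001, -0.001], [1, -3.9, -1.7, 88.8, -0.014, -0.001, -0.002]]
end [ 0.4469 -0.339   0.014 ]
```

View pics/w3.png

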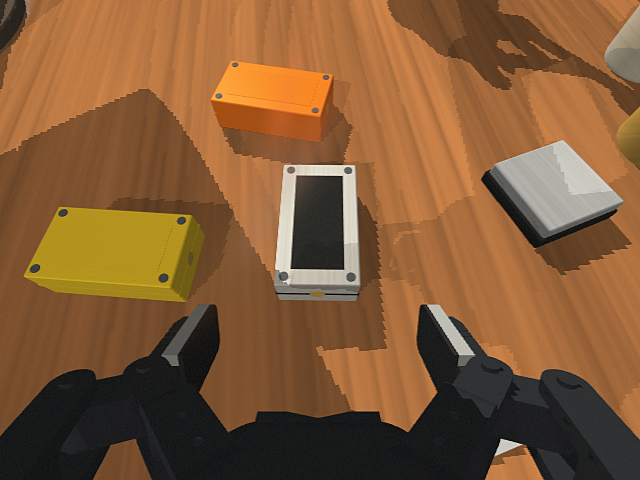

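The view shows the aluminium mould centred between the open fingers (243,318), with the coloured blocks and the bench block clear of them.

>>> {"method": "drive_tool", "body": {
  "increments": [
    [1,-1,0,30,-0.004,0,0.004],
    [1,-3,0,59,-0.008,0,0.008],
    [1,-4,0,88,-0.012,0,0.01],
    [1,-4,0,88,-0.012,0,0.01],
    [1,-4,0,88,-0.012,0,0.01]
  ],
  "newtons": 60
}}

```text
t: 5.75
eef_pos: [0.4502, -0.3412, 0.0203]
eef_rot: [[0.089, 0.993, 0.082], [0.706, -0.121, 0.698], [0.703, -0.004, -0.711]]
contact_force: [0.3, -0.8, 0.7]
grip_width: 0.0852
finger_force: 0.0
```

>>> {"method": "drive_tool", "body": {
  "increments": [
    [0,0,0,0,0,0,0],
    [0,0,0,0,0,0,0],
    [0,0,0,0,0,0,0],
    [0,0,0,0,0,0,0],
    [0,0,0,0,0,0,0]
  ],
  "newtons": 60
}}

```text
t: 6.25
eef_pos: [0.4491, -0.3421, 0.0183]
eef_rot: [[0.091, 0.992, 0.083], [0.703, -0.124, 0.7], [0.705, -0.005, -0.709]]
contact_force: [-0.1, -3.9, 14.7]
grip_width: 0.053
finger_force: 61.7
```

```bash
python3 - <<'E'
from h import *
np.set_printoptions(precision=4,suppress=True)
s=manip.state()
p=np.array(s["eef_pos"]);R0=np.array(s["eef_rot"]);xp=np.array([np.cos(1.224),np.sin(1.224),0])
# tcp relative to mould centre about -0.022 along x
q=np.array([.538,.1435,0])+(-.17-.023)*xp+[0,0,.17]
plan(p,R0,[(p+[0,0,.04],R0),(p+[0,0.02,.09],R0),(q,tool(70.1,45))],jaw=0)
E
```

```text
[[0, 28.2, -0.2, -28.4, 0.0, 0.0, 0.0], [0, 52.9, -1.6, -39.1, 0.0, 0.0, 0.0], [0, 77.5, -3.0, -49.8, 0.0, 0.0, 0.0], [0, 112.6, -4.7, -27.3, -0.023, 0.0, 0.022], [0, 147.6, -6.5, -4.9, -0.046, 0.001, 0.044]]
[[0, 34.9, -4.3, 22.4, -0.023, 0.0, 0.022], [0, 69.8, -8.6, 44.7, -0.046, 0.001, 0.044], [0, 104.7, -13.0, 67.1, -0.07, 0.001, 0.066], [0, 139.6, -17.3, 89.4, -0.093, 0.002, 0.088], [0, 174.5, -21.6, 111.8, -0.116, 0.002, 0.11]]
end [ 0.4724 -0.038   0.17  ]
```

>>> {"method": "drive_tool", "body": {
  "increments": [
    [0,28,0,-28,0,0,0],
    [0,53,-2,-39,0,0,0],
    [0,78,-3,-50,0,0,0],
    [0,113,-5,-27,-0.023,0,0.022],
    [0,148,-6,-5,-0.046,0,0.044]
  ]
}}

```text
t: 6.75
eef_pos: [0.4561, -0.24, 0.1254]
eef_rot: [[0.137, 0.982, 0.13], [0.697, -0.188, 0.692], [0.704, -0.004, -0.71]]
contact_force: [1.0, 0.9, -3.6]
grip_width: 0.0528
finger_force: 65.1
```

>>> {"method": "drive_tool", "body": {
  "increments": [
    [0,44,-6,28,-0.03,0,0.027],
    [0,88,-11,56,-0.06,0,0.055],
    [0,131,-16,84,-0.09,0,0.082],
    [0,174,-22,112,-0.116,0,0.11],
    [0,174,-22,112,-0.116,0,0.11]
  ]
}}

```text
t: 7.25
eef_pos: [0.4702, -0.0323, 0.1697]
eef_rot: [[0.241, 0.941, 0.237], [0.666, -0.338, 0.665], [0.706, -0.003, -0.708]]
contact_force: [-0.4, -1.6, -3.5]
grip_width: 0.0528
finger_force: 65.4
```

>>> {"method": "drive_tool", "body": {
  "increments": [
    [0,0,0,0,0,0,0],
    [0,0,0,0,0,0,0]
  ]
}}

```text
t: 7.45
eef_pos: [0.4726, -0.038, 0.1683]
eef_rot: [[0.241, 0.941, 0.239], [0.668, -0.34, 0.663], [0.704, 0.0, -0.71]]
contact_force: [-0.7, -0.7, -3.3]
grip_width: 0.0526
finger_force: 65.4
```

```bash
python3 - <<'E'
from h import *
np.set_printoptions(precision=4,suppress=True)
s=manip.state();print(s["t"],s["eef_pos"],s["eef_rot"],s["joint_positions"],s["grip_width"])
save("wrist","w4")
zs=dict(platen=.042,back_stop=.042,head_front=.125,ram_foot=.098,bolt_knob=.248)
for q,z in zs.items():
        for r in models.spot_point("wrist",q)[:2]:
            print(q,round(r["p"],2),np.round(r["position"],1),onz("wrist",r["position"],z,s))
for q in("mould","platen"):
  for r in models.masks_of("wrist",q)[:2]: print(q,r["p"],r["position"],r["pixels"].sum())
E
```

```text
7.45 [ 0.4726 -0.038   0.1683] [[ 0.2407  0.9406  0.2394]
 [ 0.6677 -0.3395  0.6625]
 [ 0.7045  0.0003 -0.7097]] [-39.5374  29.8334 122.4624  50.858   58.7937 -59.2415] 0.05260805875810722
platen 0.83 [168.1 319.4] [0.5372 0.1381 0.042 ]
back_stop 0.86 [131.3 321.8] [0.5571 0.185  0.042 ]
head_front 0.79 [124.2 325.3] [0.5323 0.1126 0.125 ]
ram_foot 0.82 [128.1 324.9] [0.5408 0.1347 0.098 ]
mould 0.67 [285.1, 317.9] 25267
```

View pics/w4.png

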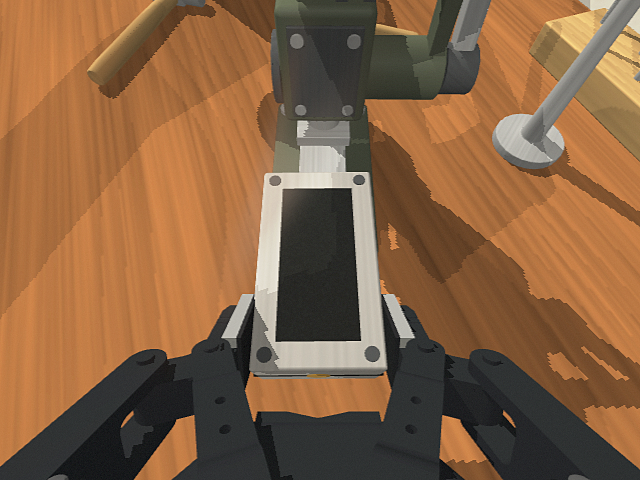

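The view shows the mould gripped squarely (270,318) with the head ahead at (60,325), and the ram foot and platen at (130,322)/(155,322). I'll zoom in to fit the press pose.

```bash
python3 - <<'E'
from h import *
im=cv2.imread("pics/w4.png")[0:190,250:490];cv2.imwrite("pics/w4c.png",cv2.resize(im,None,fx=3.15,fy=3.15,interpolation=cv2.INTER_CUBIC))
E
```

```text
(no output)
```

View pics/w4c.png

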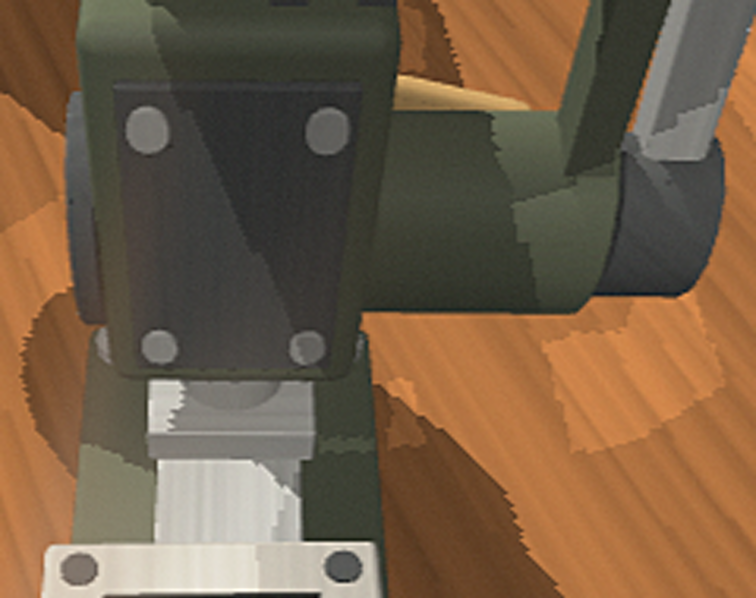

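```bash
python3 - <<'E'
from h import *
from scipy.optimize import least_squares
np.set_printoptions(precision=4,suppress=True)
s=manip.state()
def P(v,q):
    a=v[2];q=np.array(q)/1000;c,n=np.cos(a),np.sin(a)
    return [v[0]+c*q[0]-n*q[1],v[1]+n*q[0]+c*q[1],q[2]]
pt=[((-24,30,125),(120.3,284.6)),((-24,-30,125),(120.3,363.7)),((-22,22,98),(145.7,297.3)),((-22,-22,98),(145.7,349.4)),((-22,22,108),(137.8,297.3)),((-22,-22,108),(137.8,349.7))]
ln=[((55,22),(171.4,272.9)),((-55,22),(177.8,371.6)),((24,42),(171.4,299.2)),((-24,42),(171.4,345.6))]
def f(v):
    o=[x for q,ob in pt for x in np.subtract(proj("wrist",P(v,q),s),ob)]
    for (y,z),(r,c) in ln:
        a,b=[proj("wrist",P(v,(x,y,z)),s) for x in(-40,20)]
        o.append(a[1]+(b[1]-a[1])*(r-a[0])/(b[0]-a[0])-c)
    return np.array(o)
r=least_squares(f,[.54,.14,1.22],loss="soft_l1");print(r.x,np.degrees(r.x[2]));e=f(r.x);print(e[:12].reshape(-1,2),e[12:])
# held mould
m=models.masks_of("wrist","mould")[0]["pixels"]
def R(v): return np.array(s["eef_pos"])
from functools import partial
# mould corners of top face, from picture: (row,col)
T=np.array(s["eef_rot"])
print("spot",[ (q["p"],q["position"]) for q in models.spot_point("wrist","mould")])
c=[(172,264),(172,371),(371,255),(373,385)]
# solve pose: mould horizontal, unknown x,y,z,yaw
def g(v):
    o=[]
    for (a,b),ob in zip([(48,27),(48,-27),(-48,27),(-48,-27)],c):
        cc,n=np.cos(v[3]),np.sin(v[3])
        o+=list(np.subtract(proj("wrist",[v[0]+(cc*a-n*b)/1e3,v[1]+(n*a+cc*b)/1e3,v[2]+.03],s),ob))
    return np.array(o)
r=least_squares(g,[.48,-.02,.15,1.22],loss="soft_l1");print("mould",r.x,np.degrees(r.x[3]),g(r.x))
dd=np.array(s["eef_pos"])-r.x[:3];a=r.x[3];print("tcp-mould in mould axes",dd@[np.cos(a),np.sin(a),0],dd@[-np.sin(a),np.cos(a),0],dd[2])
E
```

```text
[0.5395 0.1377 1.2216] 69.99520872223252
[[ 2.3209  0.4004]
 [ 2.2278 -1.042 ]
 [-0.2005  0.0484]
 [-0.2559 -0.0055]
 [-0.9793 -0.624 ]
 [-1.0392  0.671 ]] [-1.1296  1.8197 -0.2891  0.6131]
spot [(0.67, [280.9, 318.3])]
mould [ 0.479  -0.0143  0.1484  1.2148] 69.60135232352975 [ 0.0815  0.8796  0.5623 -0.4847  0.1778 -9.7973 -0.7535  1.4646]
tcp-mould in mould axes -0.024043261657289764 -0.0015155263920899778 0.019692794987197032
```

```bash
python3 - <<'E'
from h import *
s=manip.state();a=np.radians(70);xp=np.array([np.cos(a),np.sin(a),0]);o=np.array([.5395,.1377,0])
T=lambda x,z:o+(x-.0245)*xp+[0,0,z+.0185]
plan(s["eef_pos"],s["eef_rot"],[(T(-.15,.09),tool(70,45)),(T(-.115,.05),tool(70,45))],jaw=0,step=35)
E
```

```text
[[0, -16.5, 1.9, 25.7, -0.001, 0.001, 0.0], [0, -33.0, 3.8, 51.4, -0.003, 0.003, 0.0], [0, -34.7, 3.8, 77.9, -0.003, 0.003, 0.0], [0, -36.4, 3.9, 104.4, -0.003, 0.003, 0.0]]
end [0.4918 0.0066 0.0685]
```

>>> {"method": "drive_tool", "body": {
  "increments": [
    [0,-16,2,26,0,0,0],
    [0,-33,4,51,0,0,0],
    [0,-35,4,78,0,0,0],
    [0,-36,4,104,0,0,0],
    [0,-36,4,104,0,0,0]
  ]
}}

```text
t: 8.45
eef_pos: [0.491, 0.0087, 0.0674]
eef_rot: [[0.243, 0.941, 0.236], [0.666, -0.338, 0.665], [0.706, -0.005, -0.708]]
contact_force: [0.3, -0.4, -3.5]
grip_width: 0.053
finger_force: 65.6
```

>>> {"method": "drive_tool", "body": {
  "increments": [
    [0,0,0,0,0,0,0],
    [0,0,0,0,0,0,0]
  ]
}}

```text
t: 8.65
eef_pos: [0.4922, 0.0062, 0.0697]
eef_rot: [[0.241, 0.94, 0.239], [0.667, -0.34, 0.663], [0.705, -0.0, -0.709]]
contact_force: [0.1, 0.2, -3.4]
grip_width: 0.0529
finger_force: 65.6
```

```bash
python3 - <<'E'
from h import *
np.set_printoptions(precision=4,suppress=True)
s=manip.state();print(s["t"],s["eef_pos"],s["eef_rot"])
im=save("wrist","w5")
for q,z in dict(platen=.042,back_stop=.042,head_front=.125,ram_foot=.098).items():
    for r in models.spot_point("wrist",q)[:1]: print(q,round(r["p"],2),np.round(r["position"],1),onz("wrist",r["position"],z,s))
for r in models.masks_of("wrist","ram_foot")[:1]:
    m=r["pixels"];ys,xs=np.where(m);print("rf",r["p"],r["position"],ys.min(),ys.max());
    for y in range(ys.min(),ys.max()+1,5): print(y,xs[ys==y].min(),xs[ys==y].max())
a=np.radians(70);xp=np.array([np.cos(a),np.sin(a),0]);yp=np.array([-xp[1],xp[0],0]);o=np.array([.5395,.1377,0])
for n,q in dict(pl=(-40,24,42),pr=(-40,-24,42),rl=(-22,22,98),rr=(-22,-22,98),hl=(-24,30,125),hr=(-24,-30,125)).items():
    print(n,np.round(proj("wrist",o+q[0]/1e3*xp+q[1]/1e3*yp+[0,0,q[2]/1e3],s),1))
g=cv2.cvtColor(im,cv2.COLOR_RGB2GRAY)
cv2.imwrite("pics/w5c.png",cv2.resize(im[0:300,200:440,::-1],None,fx=2,fy=2,interpolation=cv2.INTER_CUBIC))
E
```

```text
8.65 [0.4922 0.0062 0.0697] [[ 0.2413  0.9404  0.2395]
 [ 0.6667 -0.34    0.6632]
 [ 0.7051 -0.0004 -0.7091]]
platen 0.88 [132.6 317.6] [0.5381 0.1359 0.042 ]
back_stop 0.87 [ 85.7 319. ] [0.5556 0.1809 0.042 ]
head_front 0.55 [ 32.9 320.5] [0.5317 0.1141 0.125 ]
ram_foot 0.95 [ 57.3 323.1] [0.541  0.1347 0.098 ]
rf 0.84 [57.2, 319.6] 28 81
28 281 283
33 279 360
38 279 360
43 278 361
48 278 361
53 277 361
58 277 362
63 276 362
68 276 362
73 277 361
78 278 361
pl [175.9 281.5]
pr [175.9 355.7]
rl [ 81.2 276.9]
rr [ 81.2 360.6]
hl [ 31.9 252.6]
hr [ 31.8 385.1]
```

View pics/w5c.png

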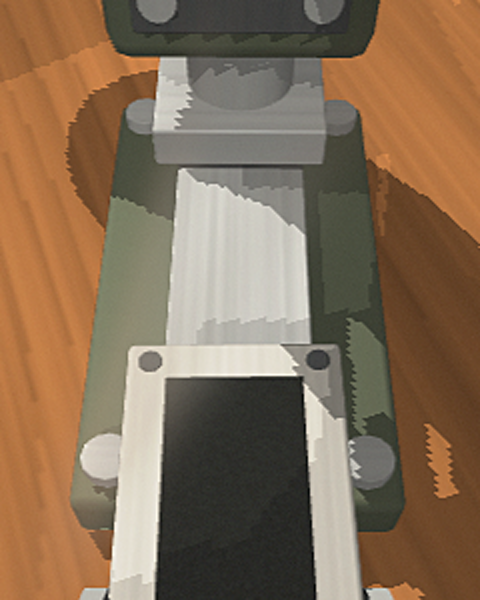

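The view shows the ram foot's front edge at (81,277–361), exactly as predicted. Platen and mould centrelines agree within 1 mm, so I slide in.

>>> {"method": "drive_tool", "body": {
  "increments": [
    [0,20,0,20,0,0,0],
    [0,40,0,40,0,0,0],
    [0,60,0,60,0,0,0],
    [0,74,0,74,0,0,0],
    [0,74,0,74,0,0,0]
  ]
}}

```text
t: 9.45
eef_pos: [0.5274, 0.1073, 0.0692]
eef_rot: [[0.24, 0.941, 0.237], [0.667, -0.337, 0.665], [0.706, -0.001, -0.709]]
contact_force: [-0.1, -0.8, -4.0]
grip_width: 0.0532
finger_force: 65.6
```

>>> {"method": "drive_tool", "body": {
  "increments": [
    [0,-1.5,0,1.5,0,0,0],
    [0,-3,0,3,0,0,0],
    [0,-3,0,3,0,0,0]
  ]
}}

```text
t: 9.75
eef_pos: [0.5274, 0.1044, 0.0643]
eef_rot: [[0.243, 0.94, 0.239], [0.666, -0.341, 0.663], [0.705, -0.002, -0.709]]
contact_force: [-0.7, -0.1, -3.2]
grip_width: 0.0529
finger_force: 65.6
```

```bash
python3 - <<'E'
from h import *
np.set_printoptions(precision=4,suppress=True)
s=manip.state();print(s["t"],s["contact_force"])
a=np.radians(70);xp=np.array([np.cos(a),np.sin(a),0]);yp=np.array([-xp[1],xp[0],0]);o=np.array([.5395,.1377,0])
d=np.array(s["eef_pos"])-o;print("mould x,y,z",d@xp+.0245,d@yp,d[2]-.0185)
E
```

```text
9.75 [-0.6608 -0.1169 -3.2091]
mould x,y,z -0.010946880211722895 -1.6896017118690758e-05 0.04580521227540717
```

>>> {"method": "drive_tool", "body": {
  "increments": [
    [0,3.5,0,6.5,0,0,0],
    [0,5,0,8,0,0,0],
    [0,5,0,8,0,0,0],
    [0,5,0,8,0,0,0]
  ]
}}

```text
t: 10.15
eef_pos: [0.5305, 0.114, 0.0625]
eef_rot: [[0.242, 0.941, 0.238], [0.667, -0.339, 0.664], [0.705, -0.001, -0.709]]
contact_force: [-0.1, 0.3, -3.3]
grip_width: 0.0525
finger_force: 65.7
```

>>> {"method": "drive_tool", "body": {
  "increments": [
    [0,-1,0,1,0,0,0],
    [0,-0.5,0,2,0,0,0],
    [0,0.5,0,3,0,0,0],
    [0,0.5,0,3,0,0,0],
    [0,0.5,0,3,0,0,0]
  ]
}}

```text
t: 10.65
eef_pos: [0.5314, 0.1161, 0.0606]
eef_rot: [[0.242, 0.94, 0.239], [0.667, -0.34, 0.663], [0.705, -0.001, -0.709]]
contact_force: [-2.0, -3.2, -3.1]
grip_width: 0.0528
finger_force: 66.0
```

>>> {"method": "drive_tool", "body": {
  "increments": [
    [0,0.5,0,1,0,0,0],
    [0,0.5,0,2,0,0,0],
    [0,0.5,0,2,0,0,0]
  ]
}}

```text
t: 10.95
eef_pos: [0.5315, 0.1164, 0.0603]
eef_rot: [[0.242, 0.94, 0.24], [0.667, -0.341, 0.662], [0.705, -0.0, -0.71]]
contact_force: [-23.6, -39.2, 31.8]
grip_width: 0.0528
finger_force: 72.5
```

>>> {"method": "drive_tool", "body": {
  "increments": [
    [0,-0.3,0,-1.5,0,0,0],
    [0,-0.3,0,-1.5,0,0,0]
  ]
}}

```text
t: 11.15
eef_pos: [0.5315, 0.1161, 0.0606]
eef_rot: [[0.242, 0.94, 0.239], [0.667, -0.34, 0.663], [0.705, -0.001, -0.709]]
contact_force: [-5.9, -11.3, 1.2]
grip_width: 0.053
finger_force: 67.1
```

>>> {"method": "drive_tool", "body": {
  "increments": [
    [1,0,0,0,0,0,0],
    [1,0,0,0,0,0,0],
    [1,0,0,0,0,0,0],
    [1,0,0,0,0,0,0],
    [1,0,0,0,0,0,0]
  ]
}}

```text
t: 11.65
eef_pos: [0.5316, 0.1168, 0.0605]
eef_rot: [[0.242, 0.941, 0.239], [0.666, -0.34, 0.664], [0.705, -0.001, -0.709]]
contact_force: [-0.7, -0.2, 0.4]
grip_width: 0.0853
finger_force: 0.0
```

>>> {"method": "drive_tool", "body": {
  "increments": [
    [1,0,0,-20,0,0,0],
    [1,0,0,-45,0,0,0],
    [1,0,0,-80,0,0,0],
    [1,0,0,-80,0,0,0],
    [1,0,0,-80,0,0,0]
  ]
}}

```text
t: 12.15
eef_pos: [0.5129, 0.0631, 0.1176]
eef_rot: [[0.242, 0.94, 0.24], [0.667, -0.341, 0.663], [0.705, 0.0, -0.709]]
contact_force: [-0.0, 0.6, 0.2]
grip_width: 0.0854
finger_force: 0.0
```

```bash
python3 - <<'E'
from h import *
np.set_printoptions(precision=4,suppress=True)
s=manip.state();print(s["t"],s["contact_force"],s["eef_pos"])
im=save("wrist","w6")
a=np.radians(70);xp=np.array([np.cos(a),np.sin(a),0]);yp=np.array([-xp[1],xp[0],0]);o=np.array([.5395,.1377,0])
for r in models.masks_of("wrist","mould")[:1]:
    v,i=boxfit("wrist",r["pixels"],[.5395,.1377,a],(.096,.054,.03),.042,s);d=np.r_[v[:2],0]-o
    print(r["p"],r["position"],v,np.degrees(v[2]),i,"in press",d@xp,d@yp)
for q,z in dict(platen=.042,mould=.042,back_stop=.042,ram_foot=.098).items():
    for r in models.spot_point("wrist",q)[:1]: p=onz("wrist",r["position"],z,s)-o;print(q,round(r["p"],2),r["position"],p@xp,p@yp)
cv2.imwrite("pics/w6c.png",cv2.resize(im[0:300,160:480,::-1],None,fx=2,fy=2,interpolation=cv2.INTER_CUBIC))
E
```

```text
12.15 [-0.0161  0.6311  0.1976] [0.5129 0.0631 0.1176]
0.7 [265.2, 318.4] [0.538  0.1396 1.2379] 70.92754524621556 0.5341016599294744 in press 0.001311998190639313 0.002047258739074715
mould 0.79 [240.2, 317.7] -0.001245620511535424 0.0005079725077973718
ram_foot 0.72 [198.0, 322.2] -0.0023115730821566026 -0.0022030607394639664
```

View pics/w6c.png

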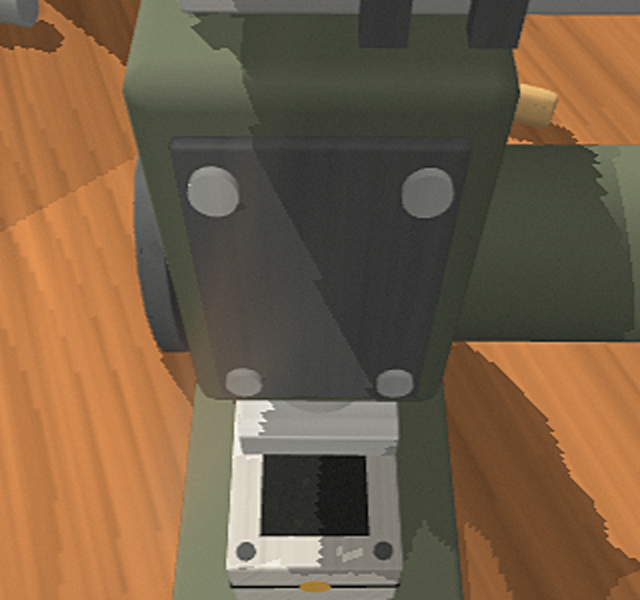

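The mould lies flat and square under the foot: mould centreline at crop col 315 and foot centreline at col 319, which is about 1 mm off. Next is the knob.

```bash
python3 - <<'E'
from h import *
s=manip.state();a=np.radians(70);xp=np.array([np.cos(a),np.sin(a),0]);yp=np.array([-xp[1],xp[0],0]);o=np.array([.5395,.1377,0])
W=lambda x,y,z:o+x*xp+y*yp+[0,0,z]
plan(s["eef_pos"],s["eef_rot"],[(W(-.09,.003,.22),tool(70,40)),(W(-.05,.0065,.34),tool(70,16)),(W(-.004,.0065,.34),tool(70,0)),(W(-.004,.0065,.29),tool(70,0))],jaw=1)
E
```

```text
[[1, 21.5, -0.9, -27.1, -0.001, -0.028, 0.0], [1, 43.1, -1.8, -54.3, -0.003, -0.057, 0.0], [1, 64.6, -2.7, -81.4, -0.004, -0.085, 0.001], [1, 92.9, -3.6, -95.6, -0.004, -0.19, 0.001], [1, 121.1, -4.6, -109.8, -0.004, -0.294, 0.001]]
[[1, 23.0, -0.8, -21.8, 0.0, -0.105, 0.0], [1, 45.9, -1.7, -43.6, 0.0, -0.21, 0.0], [1, 66.2, -1.7, -32.8, 0.0, -0.349, 0.0], [1, 86.5, -1.7, -22.0, 0.0, -0.489, 0.0], [1, 74.7, -1.7, 0.1, 0.0, -0.489, 0.0]]
[[1, 0.0, 0.0, 25.0, 0.0, 0.0, 0.0]]
end [0.532  0.1361 0.29  ]
```

>>> {"method": "drive_tool", "body": {
  "increments": [
    [1,21,-1,-27,0,-0.028,0],
    [1,43,-2,-54,0,-0.057,0],
    [1,65,-3,-81,0,-0.085,0],
    [1,93,-4,-96,0,-0.19,0],
    [1,121,-5,-110,0,-0.294,0]
  ]
}}

```text
t: 12.95
eef_pos: [0.51, 0.071, 0.2753]
eef_rot: [[0.299, 0.94, 0.162], [0.822, -0.34, 0.457], [0.485, -0.004, -0.875]]
contact_force: [0.3, 0.0, -1.5]
grip_width: 0.0857
finger_force: 0.0
```

>>> {"method": "drive_tool", "body": {
  "increments": [
    [1,23,-1,-22,0,-0.105,0],
    [1,46,-2,-44,0,-0.21,0],
    [1,66,-2,-33,0,-0.349,0],
    [1,86,-2,-22,0,-0.489,0],
    [1,86,-2,-22,0,-0.489,0]
  ]
}}

```text
t: 13.45
eef_pos: [0.5308, 0.1391, 0.3355]
eef_rot: [[0.331, 0.944, 0.003], [0.944, -0.331, 0.016], [0.017, -0.002, -1.0]]
contact_force: [-0.2, 1.2, 0.1]
grip_width: 0.0854
finger_force: 0.0
```

>>> {"method": "drive_tool", "body": {
  "increments": [
    [1,0,0,0,0,0,0],
    [1,0,0,0,0,0,0]
  ]
}}

```text
t: 13.65
eef_pos: [0.5293, 0.1324, 0.3345]
eef_rot: [[0.337, 0.942, 0.001], [0.941, -0.337, 0.022], [0.021, -0.006, -1.0]]
contact_force: [-0.1, -0.5, 1.0]
grip_width: 0.0854
finger_force: 0.0
```

```bash
python3 - <<'E'
from h import *
np.set_printoptions(precision=4,suppress=True)
s=manip.state();print(s["t"],s["eef_pos"],s["eef_rot"],s["joint_positions"])
save("wrist","w7")
a=np.radians(70);xp=np.array([np.cos(a),np.sin(a),0]);yp=np.array([-xp[1],xp[0],0]);o=np.array([.5395,.1377,0])
for q,z in dict(bolt_knob=.248,lever_grip=.293,lever_shaft=.155).items():
    for r in models.spot_point("wrist",q)[:2]: p=onz("wrist",r["position"],z,s)-o;print(q,round(r["p"],2),r["position"],p@xp,p@yp)
for r in models.masks_of("wrist","lever_grip")[:1]+models.masks_of("wrist","bolt_knob")[:1]:
    ys,xs=np.where(r["pixels"]);print(r["p"],r["position"],ys.min(),ys.max(),xs.min(),xs.max())
E
```

```text
13.65 [0.5293 0.1324 0.3345] [[ 0.3367  0.9416  0.0012]
 [ 0.9414 -0.3367  0.0215]
 [ 0.0206 -0.0061 -0.9998]] [10.0544 13.8775 98.426   1.3014 67.4206 29.2356]
bolt_knob 0.8 [250.1, 320.1] -0.004536365372748585 0.007874159693927992
lever_grip 0.87 [230.6, 516.5] 0.021269549617617043 -0.09644191336116728
lever_shaft 0.65 [217.1, 433.8] -0.0009086773116081314 -0.0986596918467902
0.65 [225.9, 509.8] 195 258 421 573
0.57 [237.5, 379.1] 229 267 302 464
```

>>> {"method": "drive_tool", "body": {
  "increments": [
    [1,1,0,35,0,-0.01,0],
    [1,2,0,65,0,-0.02,0],
    [1,2,0,85,0,-0.02,0],
    [1,2,0,95,0,-0.02,0],
    [1,2,0,95,0,-0.02,0]
  ]
}}

```text
t: 14.45
eef_pos: [0.5304, 0.1359, 0.2395]
eef_rot: [[0.338, 0.941, -0.006], [0.941, -0.338, 0.002], [-0.001, -0.006, -1.0]]
contact_force: [0.3, -0.7, 0.4]
grip_width: 0.085
finger_force: 0.0
```

>>> {"method": "drive_tool", "body": {
  "increments": [
    [0,0,0,0,0,0,0],
    [0,0,0,0,0,0,0],
    [0,0,0,0,0,0,0],
    [0,0,0,0,0,0,0],
    [0,0,0,0,0,0,0]
  ],
  "newtons": 30
}}

```text
t: 14.95
eef_pos: [0.5312, 0.1364, 0.241]
eef_rot: [[0.337, 0.941, -0.003], [0.941, -0.337, 0.002], [0.001, -0.003, -1.0]]
contact_force: [-1.5, 0.1, 6.3]
grip_width: 0.0204
finger_force: 29.1
```

>>> {"method": "drive_tool", "body": {
  "increments": [
    [0,0,0,0,0,0,0],
    [0,0,0,0,0,0,0],
    [0,0,0,0,0,0,0]
  ]
}}

```text
t: 15.25
eef_pos: [0.5311, 0.1365, 0.241]
eef_rot: [[0.337, 0.941, -0.003], [0.941, -0.337, 0.002], [0.001, -0.004, -1.0]]
contact_force: [-2.1, -0.6, 5.8]
grip_width: 0.0205
finger_force: 29.1
```

>>> {"method": "drive_tool", "body": {
  "increments": [
    [0,0,-8,-1,0,0,0],
    [0,0,-16,-1,0,0,0],
    [0,0,-24,-1,0,0,0],
    [0,0,-30,-1,0,0,0],
    [0,0,-30,-1,0,0,0]
  ]
}}

```text
t: 15.75
eef_pos: [0.5011, 0.1474, 0.2412]
eef_rot: [[0.337, 0.941, -0.005], [0.942, -0.337, 0.002], [0.001, -0.006, -1.0]]
contact_force: [-0.2, 7.5, -10.0]
grip_width: 0.0205
finger_force: 30.4
```

>>> {"method": "drive_tool", "body": {
  "increments": [
    [0,0,-1.5,0,0,0,0],
    [0,0,-3,0,0,0,0],
    [0,0,-3,0,0,0,0],
    [0,0,-3,0,0,0,0]
  ]
}}

```text
t: 16.15
eef_pos: [0.499, 0.1483, 0.2412]
eef_rot: [[0.337, 0.941, -0.005], [0.941, -0.337, 0.002], [0.001, -0.005, -1.0]]
contact_force: [2.6, 6.5, -10.2]
grip_width: 0.0205
finger_force: 30.3
```

>>> {"method": "drive_tool", "body": {
  "increments": [
    [0,0,-1,0.5,0,0,0],
    [0,0,-2,0.5,0,0,0],
    [0,0,-2,0.5,0,0,0],
    [0,0,-2,0.5,0,0,0]
  ]
}}

```text
t: 16.55
eef_pos: [0.4979, 0.1487, 0.2412]
eef_rot: [[0.337, 0.941, -0.003], [0.941, -0.337, 0.002], [0.001, -0.004, -1.0]]
contact_force: [4.7, 4.3, -6.1]
grip_width: 0.0207
finger_force: 30.7
```

>>> {"method": "drive_tool", "body": {
  "increments": [
    [0,0,-1,0,0,0,0],
    [0,0,-2,0,0,0,0],
    [0,0,-2,0,0,0,0],
    [0,0,-2,0,0,0,0]
  ]
}}

```text
t: 16.95
eef_pos: [0.4977, 0.1488, 0.2412]
eef_rot: [[0.337, 0.942, -0.0], [0.942, -0.337, 0.002], [0.001, -0.001, -1.0]]
contact_force: [16.4, -3.2, -14.8]
grip_width: 0.0205
finger_force: 30.5
```

>>> {"method": "drive_tool", "body": {
  "increments": [
    [0,0,2,0,0,0,0],
    [0,0,2,0,0,0,0]
  ]
}}

```text
t: 17.15
eef_pos: [0.498, 0.1487, 0.2411]
eef_rot: [[0.337, 0.941, -0.003], [0.941, -0.337, 0.002], [0.001, -0.004, -1.0]]
contact_force: [4.9, 5.0, -5.0]
grip_width: 0.0206
finger_force: 31.1
```

>>> {"method": "drive_tool", "body": {
  "increments": [
    [1,0,0,0,0,0,0],
    [1,0,0,0,0,0,0],
    [1,0,0,0,0,0,0],
    [1,0,0,0,0,0,0],
    [1,0,0,-20,0,0,0]
  ]
}}

```text
t: 17.65
eef_pos: [0.4966, 0.1478, 0.2594]
eef_rot: [[0.337, 0.941, -0.008], [0.941, -0.337, 0.001], [-0.002, -0.008, -1.0]]
contact_force: [-0.2, -0.3, 0.3]
grip_width: 0.0853
finger_force: 0.0
```

>>> {"method": "drive_tool", "body": {
  "increments": [
    [1,0,0,-30,0,0,0],
    [1,0,0,-60,0,0,0],
    [1,0,0,-100,0,0,0],
    [1,0,0,-100,0,0,0]
  ]
}}

```text
t: 18.05
eef_pos: [0.5004, 0.1484, 0.3659]
eef_rot: [[0.337, 0.941, 0.003], [0.941, -0.337, 0.003], [0.004, 0.002, -1.0]]
contact_force: [0.8, 0.5, -0.3]
grip_width: 0.0852
finger_force: 0.0
```

```bash
python3 - <<'E'
from h import *
np.set_printoptions(precision=4,suppress=True)
s=manip.state();print(s["t"],s["eef_pos"],s["contact_force"],s["grip_width"])
save("wrist","w8")
a=np.radians(70);xp=np.array([np.cos(a),np.sin(a),0]);yp=np.array([-xp[1],xp[0],0]);o=np.array([.5395,.1377,0])
W=lambda x,y,z:o+x*xp+y*yp+[0,0,z]
for q,z in dict(bolt_knob=.248,lever_grip=.293).items():
    for r in models.spot_point("wrist",q)[:1]: p=onz("wrist",r["position"],z,s)-o;print(q,round(r["p"],2),r["position"],p@xp,p@yp)
for r in models.masks_of("wrist","lever_grip")[:1]:
    ys,xs=np.where(r["pixels"]);print(r["p"],r["position"],ys.min(),ys.max(),xs.min(),xs.max())
plan(s["eef_pos"],s["eef_rot"],[(W(.0,.03,.39),tool(70,0)),(W(.0235,-.0955,.39),tool(70,0)),(W(.0235,-.0955,.285),tool(70,0))],jaw=1)
E
```

```text
18.05 [0.5004 0.1484 0.3659] [ 0.8131  0.455  -0.3145] 0.08517809885771165
lever_grip 0.91 [222.7, 536.4] 0.02232257468043128 -0.09490654140885697
0.79 [221.9, 532.0] 193 248 443 588
[[1, 3.3, 10.5, -24.1, 0.002, -0.004, 0.005], [1, 10.9, 52.3, -23.9, 0.002, -0.004, 0.005], [1, 18.6, 94.2, -23.8, 0.002, -0.004, 0.005], [1, 26.2, 136.1, -23.7, 0.002, -0.004, 0.005], [1, 26.0, 136.0, 11.3, 0.002, -0.004, 0.005]]
[[1, 0.0, 0.0, 35.0, -0.0, -0.0, 0.0], [1, 0.0, 0.0, 70.0, -0.0, -0.0, 0.0]]
end [0.6373 0.1271 0.285 ]
```

>>> {"method": "drive_tool", "body": {
  "increments": [
    [1,3,10,-24,0,0,0],
    [1,11,52,-24,0,0,0],
    [1,19,94,-24,0,0,0],
    [1,26,136,-24,0,0,0],
    [1,26,136,-24,0,0,0]
  ]
}}

```text
t: 18.75
eef_pos: [0.6387, 0.1253, 0.3812]
eef_rot: [[0.339, 0.941, -0.006], [0.941, -0.339, 0.001], [-0.001, -0.006, -1.0]]
contact_force: [-1.6, 0.5, -0.9]
grip_width: 0.0858
finger_force: 0.0
```

>>> {"method": "drive_tool", "body": {
  "increments": [
    [1,0,0,0,0,0,0],
    [1,0,0,0,0,0,0]
  ]
}}

```text
t: 18.95
eef_pos: [0.6344, 0.1267, 0.3835]
eef_rot: [[0.337, 0.941, -0.006], [0.941, -0.337, 0.002], [-0.001, -0.006, -1.0]]
contact_force: [-0.5, -0.5, 0.6]
grip_width: 0.0853
finger_force: 0.0
```

```bash
python3 - <<'E'
from h import *
np.set_printoptions(precision=4,suppress=True)
s=manip.state();print(s["t"],s["eef_pos"],s["eef_rot"])
save("wrist","w9")
a=np.radians(70);xp=np.array([np.cos(a),np.sin(a),0]);yp=np.array([-xp[1],xp[0],0]);o=np.array([.5395,.1377,0])
d=np.array(s["eef_pos"])-o;print("tcp",d@xp,d@yp)
for q,z in dict(bolt_knob=.248,lever_grip=.293).items():
    for r in models.spot_point("wrist",q)[:1]: p=onz("wrist",r["position"],z,s)-o;print(q,round(r["p"],2),r["position"],p@xp,p@yp)
for r in models.masks_of("wrist","lever_grip")[:1]:
    ys,xs=np.where(r["pixels"]);print(r["p"],r["position"],ys.min(),ys.max(),xs.min(),xs.max())
E
```

```text
18.95 [0.6344 0.1267 0.3835] [[ 0.3372  0.9414 -0.0059]
 [ 0.9414 -0.3372  0.0015]
 [-0.0006 -0.0061 -1.    ]]
tcp 0.02205973248663386 -0.09291455585312296
bolt_knob 0.83 [260.2, 161.5] -0.002219446050765539 0.040634403870235626
lever_grip 0.67 [251.2, 325.0] 0.022092460039418046 -0.09623564653689885
0.84 [249.2, 324.8] 214 274 293 354
```

>>> {"method": "drive_tool", "body": {
  "increments": [
    [1,0,2,35,0,0,0],
    [1,0,2,70,0,0,0],
    [1,0,2,90,0,0,0],
    [1,0,2,101,0,0,0],
    [1,0,2,101,0,0,0]
  ]
}}

```text
t: 19.65
eef_pos: [0.6361, 0.1261, 0.2826]
eef_rot: [[0.337, 0.941, -0.006], [0.941, -0.337, 0.001], [-0.0, -0.006, -1.0]]
contact_force: [-0.6, 1.3, 0.1]
grip_width: 0.0851
finger_force: 0.0
```

>>> {"method": "drive_tool", "body": {
  "increments": [
    [0,0,0,0,0,0,0],
    [0,0,0,0,0,0,0],
    [0,0,0,0,0,0,0],
    [0,0,0,0,0,0,0],
    [0,0,0,0,0,0,0]
  ],
  "newtons": 30
}}

```text
t: 20.15
eef_pos: [0.6377, 0.126, 0.2847]
eef_rot: [[0.338, 0.941, -0.001], [0.941, -0.338, 0.002], [0.001, -0.002, -1.0]]
contact_force: [2.1, -1.8, 5.9]
grip_width: 0.0395
finger_force: 32.2
```

```bash
python3 - <<'E'
from h import *
s=manip.state();print(s["t"],s["eef_pos"],s["contact_force"],s["grip_width"])
# arc: lever angle from -10deg back to +67 forward, tool kept upright
r=140;th=np.radians(np.arange(0,77,3.85)+3.85);th=np.minimum(th,1.345)
x=r*np.sin(np.radians(10)-th);z=r*np.cos(np.radians(10)-th);x0=r*np.sin(np.radians(10));z0=r*np.cos(np.radians(10))
for k in range(0,len(th),5):
    print([[0,round(a-x0,1),0,round(z0-b,1)] for a,b in zip(x[k:k+5],z[k:k+5])]);x0,z0=x[min(k+4,len(th)-1)],z[min(k+4,len(th)-1)]
E
```

```text
20.15 [0.63774152 0.12599887 0.28468612] [ 2.12453688 -1.76597112  5.94856463] 0.03946184285706603
[[0, np.float64(-9.3), 0, np.float64(-1.3)], [0, np.float64(-18.7), 0, np.float64(-2.0)], [0, np.float64(-28.1), 0, np.float64(-2.1)], [0, np.float64(-37.5), 0, np.float64(-1.5)], [0, np.float64(-46.8), 0, np.float64(-0.3)]]
[[0, np.float64(-9.2), 0, np.float64(1.8)], [0, np.float64(-18.3), 0, np.float64(4.3)], [0, np.float64(-27.2), 0, np.float64(7.3)], [0, np.float64(-35.9), 0, np.float64(10.9)], [0, np.float64(-44.3), 0, np.float64(15.1)]]
[[0, np.float64(-8.1), 0, np.float64(4.8)], [0, np.float64(-15.9), 0, np.float64(10.1)], [0, np.float64(-23.3), 0, np.float64(15.9)], [0, np.float64(-30.3), 0, np.float64(22.2)], [0, np.float64(-36.8), 0, np.float64(28.9)]]
[[0, np.float64(-6.1), 0, np.float64(7.2)], [0, np.float64(-11.7), 0, np.float64(14.7)], [0, np.float64(-16.7), 0, np.float64(22.7)], [0, np.float64(-21.3), 0, np.float64(30.9)], [0, np.float64(-25.2), 0, np.float64(39.4)]]
```

>>> {"method": "drive_tool", "body": {
  "increments": [
    [0,-9,0,-1,0,0,0],
    [0,-19,0,-2,0,0,0],
    [0,-28,0,-2,0,0,0],
    [0,-37,0,-1.5,0,0,0],
    [0,-47,0,0,0,0,0]
  ]
}}

```text
t: 20.65
eef_pos: [0.6216, 0.0823, 0.2845]
eef_rot: [[0.337, 0.941, -0.002], [0.941, -0.337, 0.003], [0.002, -0.003, -1.0]]
contact_force: [1.7, 4.6, 4.5]
grip_width: 0.04
finger_force: 32.3
```

>>> {"method": "drive_tool", "body": {
  "increments": [
    [0,-9,0,2,0,0,0],
    [0,-18,0,4,0,0,0],
    [0,-27,0,7,0,0,0],
    [0,-36,0,11,0,0,0],
    [0,-44,0,15,0,0,0]
  ]
}}

```text
t: 21.15
eef_pos: [0.606, 0.04, 0.2689]
eef_rot: [[0.337, 0.941, -0.003], [0.941, -0.337, 0.002], [0.001, -0.004, -1.0]]
contact_force: [-2.2, 2.9, 6.3]
grip_width: 0.0396
finger_force: 34.0
```

Lever follows freely; continuing.

>>> {"method": "drive_tool", "body": {
  "increments": [
    [0,-8,0,5,0,0,0],
    [0,-16,0,10,0,0,0],
    [0,-23,0,16,0,0,0],
    [0,-30,0,22,0,0,0],
    [0,-37,0,29,0,0,0]
  ]
}}

```text
t: 21.65
eef_pos: [0.5929, 0.0052, 0.2396]
eef_rot: [[0.337, 0.941, -0.004], [0.941, -0.337, 0.002], [0.0, -0.005, -1.0]]
contact_force: [-1.9, 1.9, 6.3]
grip_width: 0.0399
finger_force: 36.5
```

>>> {"method": "drive_tool", "body": {
  "increments": [
    [0,-6,0,7,0,0,0],
    [0,-12,0,15,0,0,0],
    [0,-17,0,23,0,0,0],
    [0,-20,0,29,0,0,0],
    [0,-20,0,29,0,0,0]
  ]
}}

```text
t: 22.15
eef_pos: [0.5856, -0.0144, 0.2097]
eef_rot: [[0.338, 0.941, -0.006], [0.941, -0.338, 0.001], [-0.001, -0.006, -1.0]]
contact_force: [-3.3, -5.8, 1.3]
grip_width: 0.0394
finger_force: 37.7
```

```bash
python3 - <<'E'
from h import *
s=manip.state();print(s["t"],s["eef_pos"],s["contact_force"],s["grip_width"])
a=np.radians(70);xp=np.array([np.cos(a),np.sin(a),0]);yp=np.array([-xp[1],xp[0],0]);o=np.array([.5395,.1377,0])
d=np.array(s["eef_pos"])-o;print(d@xp,d@yp,d[2]+.011, "lever rad", np.arctan2(-d@xp,d[2]+.011-.155)+np.radians(10))
E
```

```text
22.15 [ 0.58560925 -0.01440734  0.20971228] [-3.28258761 -5.82532545  1.29277878] 0.03941917874770397
-0.12716384721302362 -0.09535229745848604 0.22071227722220504 lever rad 1.2683693822856865
```

>>> {"method": "drive_tool", "body": {
  "increments": [
    [0,-1,0,3,0,0,0],
    [0,-2,0,6,0,0,0],
    [0,-3,0,8,0,0,0],
    [0,-3,0,8,0,0,0]
  ]
}}

```text
t: 22.55
eef_pos: [0.5845, -0.0173, 0.2023]
eef_rot: [[0.337, 0.941, -0.006], [0.941, -0.337, 0.0], [-0.002, -0.005, -1.0]]
contact_force: [-5.9, -9.4, 2.5]
grip_width: 0.04
finger_force: 39.0
```

>>> {"method": "drive_tool", "body": {
  "increments": [
    [0,-0.5,0,2,0,0,0],
    [0,-0.5,0,2,0,0,0],
    [0,-0.5,0,2,0,0,0]
  ]
}}

```text
t: 22.85
eef_pos: [0.5843, -0.018, 0.2004]
eef_rot: [[0.337, 0.941, -0.006], [0.941, -0.337, -0.0], [-0.002, -0.005, -1.0]]
contact_force: [-8.0, -12.2, 5.2]
grip_width: 0.0396
finger_force: 39.4
```

>>> {"method": "drive_tool", "body": {
  "increments": [
    [0,-1.5,0,2,0,0,0],
    [0,-2,0,3,0,0,0],
    [0,-2,0,3,0,0,0]
  ]
}}

```text
t: 23.15
eef_pos: [0.5838, -0.0192, 0.1973]
eef_rot: [[0.337, 0.941, -0.005], [0.941, -0.337, 0.001], [-0.001, -0.005, -1.0]]
contact_force: [-4.8, -5.4, 3.1]
grip_width: 0.0394
finger_force: 39.3
```

>>> {"method": "drive_tool", "body": {
  "increments": [
    [0,-0.5,0,2,0,0,0],
    [0,-0.5,0,3,0,0,0],
    [0,-0.5,0,3,0,0,0]
  ]
}}

```text
t: 23.45
eef_pos: [0.5835, -0.0201, 0.1945]
eef_rot: [[0.337, 0.941, -0.006], [0.941, -0.337, 0.0], [-0.002, -0.005, -1.0]]
contact_force: [-6.9, -9.3, 6.7]
grip_width: 0.0395
finger_force: 40.0
```

>>> {"method": "drive_tool", "body": {
  "increments": [
    [0,-0.5,0,2,0,0,0],
    [0,-1,0,3,0,0,0],
    [0,-1,0,3,0,0,0]
  ]
}}

```text
t: 23.75
eef_pos: [0.5834, -0.0207, 0.1925]
eef_rot: [[0.337, 0.941, -0.005], [0.941, -0.337, 0.001], [-0.001, -0.005, -1.0]]
contact_force: [-11.9, -5.3, 22.4]
grip_width: 0.0396
finger_force: 41.6
```

```bash
python3 - <<'E'
from h import *
np.set_printoptions(precision=4,suppress=True)
s=manip.state();print(s["t"],s["eef_pos"],s["contact_force"])
a=np.radians(70);xp=np.array([np.cos(a),np.sin(a),0]);yp=np.array([-xp[1],xp[0],0]);o=np.array([.5395,.1377,0])
save("wrist","w10");save("scene","s10");save("top","t10")
for c in("wrist","scene","top"):
  for q,z in dict(lever_grip=.2097,ram_foot=.072).items():
    for r in models.spot_point(c,q)[:1]: p=onz(c,r["position"],z,s)-o;print(c,q,round(r["p"],2),r["position"],p@xp,p@yp)
for x in(1.2,1.3,1.34):
    t=np.radians(10)-x;print(x,proj("wrist",o+.14*np.sin(t)*xp-.0955*yp+[0,0,.155+.14*np.cos(t)],s))
E
```

```text
23.75 [ 0.5834 -0.0207  0.1925] [-11.8856  -5.2695  22.4313]
wrist lever_grip 0.88 [337.5, 318.9] -0.13251520355036794 -0.09485155241640811
scene lever_grip 0.58 [236.0, 313.7] -0.13049394544324705 -0.09803531664415883
scene ram_foot 0.49 [271.6, 368.1] 0.0022855533388805747 -0.011086013642250427
top ram_foot 0.6 [232.9, 414.5] -0.3735635636680738 -0.2255468671645099
1.2 [np.float64(334.47977578708674), np.float64(320.92665171448607)]
1.3 [np.float64(331.6092033348403), np.float64(320.6910974470013)]
1.34 [np.float64(329.58826687905184), np.float64(320.6146145475729)]
```

>>> {"method": "drive_tool", "body": {
  "increments": [
    [0,0,0,1.5,0,0,0],
    [0,0,0,1.5,0,0,0],
    [0,0,0,1.5,0,0,0]
  ],
  "newtons": 45
}}

```text
t: 24.5
eef_pos: [0.5834, -0.0208, 0.1915]
eef_rot: [[0.337, 0.941, -0.004], [0.941, -0.337, 0.0], [-0.001, -0.004, -1.0]]
contact_force: [-14.4, -7.9, 31.0]
grip_width: 0.0394
finger_force: 43.3
```

>>> {"method": "drive_tool", "body": {
  "increments": [
    [0,0,0,-1.5,0,0,0],
    [0,0,0,-1.5,0,0,0]
  ]
}}

```text
t: 24.7
eef_pos: [0.5835, -0.0205, 0.1926]
eef_rot: [[0.337, 0.941, -0.004], [0.941, -0.337, 0.001], [-0.001, -0.004, -1.0]]
contact_force: [-10.1, -4.2, 23.2]
grip_width: 0.0398
finger_force: 44.1
```

>>> {"method": "drive_tool", "body": {
  "increments": [
    [1,0,0,0,0,0,0],
    [1,0,0,0,0,0,0],
    [1,0,0,0,0,0,0],
    [1,0,0,0,0,0,0],
    [1,0,0,0,0,0,0]
  ]
}}

```text
t: 25.2
eef_pos: [0.5841, -0.0197, 0.1913]
eef_rot: [[0.337, 0.941, -0.004], [0.941, -0.337, 0.002], [0.0, -0.005, -1.0]]
contact_force: [-0.3, -0.2, 0.5]
grip_width: 0.0852
finger_force: 0.0
```

>>> {"method": "drive_tool", "body": {
  "increments": [
    [1,0,0,-20,0,0,0],
    [1,0,0,-45,0,0,0],
    [1,0,0,-85,0,0,0],
    [1,0,0,-100,0,0,0],
    [1,0,0,-100,0,0,0]
  ]
}}

```text
t: 25.7
eef_pos: [0.5859, -0.0199, 0.2939]
eef_rot: [[0.337, 0.941, 0.0], [0.941, -0.337, 0.001], [0.001, -0.0, -1.0]]
contact_force: [-0.4, -0.4, -0.7]
grip_width: 0.0854
finger_force: 0.0
```

```bash
python3 - <<'E'
from h import *
np.set_printoptions(precision=4,suppress=True)
s=manip.state();print(s["t"],s["eef_pos"],s["contact_force"])
a=np.radians(70);xp=np.array([np.cos(a),np.sin(a),0]);yp=np.array([-xp[1],xp[0],0]);o=np.array([.5395,.1377,0])
save("wrist","w11")
for r in models.spot_point("wrist","lever_grip")[:1]: p=onz("wrist",r["position"],.2097,s)-o;print(r["p"],r["position"],p@xp,p@yp)
for r in models.masks_of("wrist","lever_grip")[:1]:
    ys,xs=np.where(r["pixels"]);print(r["p"],r["position"],ys.min(),ys.max(),xs.min(),xs.max())
for x in(1.1,1.2,1.3,1.34):
    t=np.radians(10)-x;print(x,np.round(proj("wrist",o+.14*np.sin(t)*xp-.0955*yp+[0,0,.155+.14*np.cos(t)],s),1))
for q in ("bolt_knob",):
    for r in models.spot_point("wrist",q)[:1]: p=onz("wrist",r["position"],.248,s)-o;print(q,r["p"],p@xp,p@yp)
E
```

```text
25.7 [ 0.5859 -0.0199  0.2939] [-0.3737 -0.3639 -0.7178]
0.79 [194.7, 317.1] 28 275 282 346
1.1 [238.  316.4]
1.2 [244.8 316.5]
1.3 [248.8 316.5]
1.34 [249.6 316.5]
bolt_knob 0.87 -0.0049660565224695155 0.04240254936060912
```

>>> {"method": "drive_tool", "body": {
  "increments": [
    [0,3,0,0,0,0,0],
    [0,3,0,15,0,0,0],
    [0,3,0,30,0,0,0],
    [0,3,0,45,0,0,0],
    [0,3,0,50,0,0,0]
  ]
}}

```text
t: 26.4
eef_pos: [0.5848, -0.0168, 0.2396]
eef_rot: [[0.337, 0.941, -0.006], [0.941, -0.337, 0.002], [-0.0, -0.006, -1.0]]
contact_force: [1.8, -2.4, 11.8]
grip_width: 0.0129
finger_force: 5.4
```

>>> {"method": "drive_tool", "body": {
  "increments": [
    [0,0,0,3,0,0,0],
    [0,0,0,6,0,0,0],
    [0,0,0,6,0,0,0]
  ]
}}

```text
t: 26.7
eef_pos: [0.5859, -0.0176, 0.2372]
eef_rot: [[0.337, 0.941, -0.002], [0.941, -0.337, 0.001], [-0.0, -0.002, -1.0]]
contact_force: [-8.0, -4.5, 27.8]
grip_width: 0.0003
finger_force: 14.0
```

>>> {"method": "drive_tool", "body": {
  "increments": [
    [0,0,0,2,0,0,0],
    [0,0,0,3,0,0,0],
    [0,0,0,3,0,0,0]
  ]
}}

```text
t: 27.0
eef_pos: [0.5858, -0.0182, 0.2356]
eef_rot: [[0.337, 0.942, -0.002], [0.942, -0.337, -0.0], [-0.001, -0.001, -1.0]]
contact_force: [-15.4, -10.2, 46.5]
grip_width: 0.0
finger_force: 23.0
```

>>> {"method": "drive_tool", "body": {
  "increments": [
    [0,0,0,-10,0,0,0],
    [0,0,0,-40,0,0,0],
    [0,0,0,-80,0,0,0],
    [0,0,0,-110,0,0,0],
    [0,0,0,-110,0,0,0]
  ]
}}

```text
t: 27.5
eef_pos: [0.5877, -0.0171, 0.3469]
eef_rot: [[0.337, 0.941, 0.003], [0.941, -0.337, 0.001], [0.002, 0.002, -1.0]]
contact_force: [-0.3, 0.2, 0.1]
grip_width: 0.0002
finger_force: 0.0
```

```bash
python3 - <<'E'
from h import *
np.set_printoptions(precision=4,suppress=True)
s=manip.state();print(s["t"],s["eef_pos"],s["contact_force"])
a=np.radians(70);xp=np.array([np.cos(a),np.sin(a),0]);yp=np.array([-xp[1],xp[0],0]);o=np.array([.5395,.1377,0])
for c in("wrist","scene"):
  save(c,c+"12")
  for q,z in dict(lever_grip=.2097,bolt_knob=.248,mould=.042,ram_foot=.072).items():
    for r in models.spot_point(c,q)[:4]: p=onz(c,r["position"],z,s)-o;print(c,q,round(r["p"],2),p@xp,p@yp)
print(manip.hand_in())
E
```

```text
27.5 [ 0.5877 -0.0171  0.3469] [-0.3315  0.1691  0.0585]
wrist lever_grip 0.71 0.00954994799268008 -0.0366753203583024
wrist lever_grip 0.67 -0.1325784417421012 -0.09328206351479644
wrist bolt_knob 0.87 -0.003597604379216749 0.04259429222675391
wrist mould 0.97 -0.3153859695620701 -0.011873821532833622
wrist mould 0.69 -0.34401532307526683 -0.22628020354720502
wrist mould 0.44 -0.47355293684170974 0.04411943125209605
wrist mould 0.3 0.04020185707456365 0.16571325494049938
scene lever_grip 0.92 -0.13332956009681887 -0.0890275390820618
scene bolt_knob 0.84 -0.012728175532142777 0.04775860329670396
scene bolt_knob 0.29 0.11201995402764661 -0.12786915416784952
scene mould 0.74 -0.4927563660433517 0.048934207712576484
scene mould 0.68 -0.0016291164097899061 0.002931433060694411
scene mould 0.65 -0.3140217236677834 -0.016288590787615756
scene ram_foot 0.59 -0.0022344368924023784 0.00033114512860904234
the job is handed in; nothing more can be done
None
```

The job is handed in: the mould lies flat against the back stop, about 1 mm off centre, with the bolt drawn to its stop, the lever at its hard stop and the foot down on the mould, and the arm is clear; the result has not come back.

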